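# Top up the drilling jig's tube magazine from the finishing turntable

## Robot

A 6-joint arm with a two-finger parallel gripper is mounted at the origin on the work surface. World frame = base frame: x ahead of the robot, y to its left, z up, the work surface at z = 0. Lengths are in mm, angles in degrees, forces in N, time in s.
With the tool pointing down it reaches from about 300 to 850 mm from the base axis. Payload 4.2 kg.
Tool frame: the origin (TCP) lies at the very end of the fingers, on their centre line; the grasp point (between the pads) lies 19 mm behind it (env.grasp_offset is the distance from the TCP to the grasp point, in mm); z points along the fingers, y is the line along which they close (so a half turn about z gives the same grasp; the last joint's range is limited). The gripper opens to 91 mm and grips with 3 to 60 N. Pads are 32 mm wide; open, the fingers measure 118 mm over their backs; the gripper's body (76 mm by 178 mm) begins 60 mm behind the grasp point.
Start: joints at [71.276, 18.312, 89.639, -0, 72.044, -1.146], TCP at [173.658, 548.166, 213.976] pointing down, gripper open.
Joint ranges: [-177.97, 177.97], [-48.28, 115.42], [12.27, 149.76], [-77.06, 257.06], [2.81, 150.46], [-146.56, 146.56]. Speed limits (degrees/s): [147.25, 147.25, 180, 180, 180, 180].

## Interface

Orientations are given as [roll, pitch, yaw] about the fixed x, y, z axes, in that order (R = Rz(yaw) Ry(pitch) Rx(roll)).
In Python, from workcell import env gives the robot as it stands. The module is installed in compiled form; this text tells all that it offers.
- The arm moves only by the tool send_rows, never from a script. Its argument "motion" is a list of rows, each an object of numbers: "tx", "ty", "tz": the shift along the tool's x, y, z in units of 500 mm (1.0 is 500 mm); "rx", "ry", "rz": the turn, a rotation vector about the tool's x, y, z in units of 30 degrees (1.0 is 30 degrees); "gripper": the closure, from -1 (fully open) to 1 (shut). In form: [{"tx": .., "ty": .., "tz": .., "rx": .., "ry": .., "rz": .., "gripper": ..}, ...]. A call has 1 to 12 rows; each row shifts and turns the commanded pose from where the row before left it, along the tool's axes as they then stand; what a row does not reach is not made up. A row lasts 1/8 s, in which the tool goes at most 62.5 mm and 10.7 degrees, less where a joint would pass 70% of its speed; a pose out of reach is approached as far as the arm can. A call with a number of a shift or a turn outside -1 to 1 is refused whole. A call with a gripper value outside its range is refused whole. The fingers move at their own pace and stop on an object; "grip_force" is the grip in N (left out, the last holds). Time passes only in rows, so rows that do not move let the fingers close. It gives the time, the measured TCP pose, the force, the opening and the grip force at its end, in the units of the state.
- env.state(): the state, without advancing time (a new reading comes with each control period).
- env.grab_frame(name): name is "side" or "top" or "wrist"; returns a dict with "frame" (400x640x3 uint8, red, green, blue), "vertical_fov" (degrees; the focal length in pixels is half the picture's height over the tangent of half this angle, whatever the lens; pixels are square), "cx", "cy" (the principal point, pixels), "k1" (the pictures are not rectified: a ray, as slopes to the right and down, at radius r is drawn at 1 + k1 r^2 times it, then the intrinsics apply), "rvec" (rotation vector, rad) and "tvec" (3), from world to camera coordinates, as OpenCV has them; the wrist camera has in their place "T_tool_cam" (4x4, takes a point from camera to tool coordinates, whose origin is the TCP and whose axes are the flange's). Camera axes: x right, y down, z forward; pixel columns grow to the right and rows downward; lengths in mm; the calibration is good to about 2 mm. A picture is of the moment at which its call begins: read the wrist's pose just before it. There is no depth.
- env.job_done(): hands the job in; it is judged then, once.
The state is a dict: "time_s": time; "qpos": joint angles; "qvel": joint speeds; "effort": joint torques, N m; "ee_pos": TCP position; "ee_rot": TCP orientation; "force": force on the tool from outside, world axes, zero at the start; "torque": the same for the moment, N m; "gripper_width": finger opening in mm; "gripper_force": force on a finger pad.
Only numpy, scipy, OpenCV 4.12 (cv2) and the standard library are available. Lean on these libraries where they do the work, as an engineer would, in place of code of your own. Each camera call takes 0.05 s, during which the arm holds its last target. There are 200 camera calls.

## Task

The lacquered beech pieces on the free-running turntable are dry: lift the two tall plain cylindrical spacers off it and load them one after the other, on end, into the clear tube magazine of the drilling jig, so that they stack on the spacer that is already inside. The turntable swings at a touch, so take each spacer off cleanly without setting it spinning, and leave the short plug, the knob and the tapered foot standing on it.

Things in the scene. Friction and masses are not known exactly. Their poses are not given: they have to be found in the camera images.
- spacer_a_mid (a point): one of the two spacers to load: a plain solid beech cylinder, 36 mm in diameter and 46 mm tall, about 34 g, standing on end on the turntable plate. This point is its centre, half-way up; z along its axis.
- spacer_b_mid (a point): the other spacer to load, the same in every way (36 mm in diameter, 46 mm tall); either may go first. This point is its centre; z along its axis.
- plate_top (a point): centre of the turntable's top face, 66 mm above the bench: round aluminium plate, 280 mm in diameter, on a grey cast foot. It turns without end about the vertical here, on an almost frictionless ball race: a push along the rim swings it round, a push towards the axis does not. Five turned beech pieces stand on it in a ring 82 to 108 mm from this point, 85 mm or more apart, in any order.
- plate (a joint): angle of the turntable plate about the vertical, rad, growing counter-clockwise from above; no end stops, no spring.
- plug_mid (a point): short beech plug on the turntable: a disc 36 mm in diameter but only 20 mm tall. To be left standing there. This point is its centre.
- knob_mid (a point): mushroom-shaped beech drawer knob on the turntable, 42 mm across its cap, 38 mm tall. To be left there. This point is on its axis, half-way up.
- foot_mid (a point): tapered beech furniture foot on the turntable, 46 mm across at the bottom, 28 mm at the top, 60 mm tall. To be left there. This point is on its axis, half-way up.
- jig: drilling jig, fixed on the bench: plywood board 250 x 130 mm, two channel rails, an upright clear tube magazine over the channel, a drill unit at one end, a pusher with black ball knob at the other. Origin on the bench under the tube's axis; x along the channel from the knob (-171 mm) to the drill's end (+249 mm), z up. All but the tube is lower than 90 mm.
- tube_mouth (a point): centre of the tube magazine's open top, 166 mm above the bench. Upright tube, inside 42, outside 48 mm in diameter; the top 16 mm flare like a funnel to 54 inside, 61 mm outside. One spacer already stands in it on the channel floor, its top 102 mm below the mouth; one let go in the mouth falls onto it. With two more the stack ends 10 mm below the mouth.
- spacer_in_mid (a point): the like spacer that already stands at the bottom of the magazine, under the tube (36 mm in diameter, 46 mm tall). It stays there. This point is its centre, 41 mm above the bench.
There are look-alikes about, which are no part of the job. What is shaped like the part that bears foot_mid but purple is not meant.

How it is judged:
By the outcome, as a careful person would: the job done as asked, in the order asked, and still so for the second after the job is handed in, with the robot touching nothing.
It also fails if it takes over 64 s, if anything falls off the work surface, if the arm or the gripper's body presses on something with over 40 N, if the wrist force passes 120 N, or if a joint passes its speed limit or range.

## Working session

There is one attempt and no reset: what is moved stays moved. The work goes in short steps, Python scripts to look and compute and a tool call to move; the robot and the scene stay as the last step left them, time stands still between calls to the robot, and variables do not carry over. Pictures are saved under pics/ and viewed, at most 10 in all, crops included, and the job is handed in when it is done.

Besides the shell and the picture viewer there is one more tool, called by a JSON object that holds its "name" and its "arguments", one argument or row to a line. send_rows: Moves the arm, as the interface text tells. Shifts and turns lie within -1 to 1; 1 stands for 500 mm of shift or 30 degrees of turn. Its arguments: {"type":"object","properties":{"motion":{"type":"array"},"grip_force":{"type":"number"}},"required":["motion"]}

```bash
mkdir -p pics; cat > h.py <<'E'
import numpy as np, cv2
from workcell import env
def grab(name, png=None):
    s=env.state(); d=env.grab_frame(name)
    if png: cv2.imwrite('pics/'+png, d['frame'][:,:,::-1])
    return s,d
def cam(d,s=None):
    h=d['frame'].shape[0]; f=h/2/np.tan(np.radians(d['vertical_fov'])/2)
    if 'rvec' in d:
        R=cv2.Rodrigues(np.array(d['rvec'],float))[0]; t=np.array(d['tvec'],float).ravel()
    else:
        from scipy.spatial.transform import Rotation as Ro
        T=np.eye(4); T[:3,:3]=Ro.from_euler('xyz',s['ee_rot'],degrees=True).as_matrix(); T[:3,3]=s['ee_pos']
        W=np.linalg.inv(T@np.array(d['T_tool_cam'])); R,t=W[:3,:3],W[:3,3]
    return f,d['cx'],d['cy'],d['k1'],R,t
def proj(P,c):
    f,cx,cy,k,R,t=c; p=np.atleast_2d(P)@R.T+t; m=p[:,:2]/p[:,2:]
    m=m*(1+k*(m**2).sum(1,keepdims=True)); return m*f+[cx,cy]
def ray(u,v,c,z):
    f,cx,cy,k,R,t=c; a=np.array([(u-cx)/f,(v-cy)/f]); m=a.copy()
    for _ in range(20): m=a/(1+k*(m@m))
    D=R.T@np.array([m[0],m[1],1]); C=-R.T@t
    return C+D*(z-C[2])/D[2]
E
python3 - <<'E'
from h import *
for n in ('top','side','wrist'):
    s,d=grab(n,n+'0.png'); c=cam(d,s); print(n,c[0],c[1:4],(-c[4].T@c[5]).round())
print(s)
import pickle; 
E
```

```text
top 414.94001227224527 (314.4877373985138, 193.37943905429492, -0.06669543521316237) [426. -29. 995.]
side 387.9109049485093 (319.00274938614814, 197.24824810599998, -0.014011107527816565) [278. 454. 669.]
wrist 329.81999845730303 (317.3000271698324, 203.37323126424695, 0.022094453108774878) [108. 568. 384.]
{'time_s': 0.1, 'qpos': array([ 7.12768282e+01,  1.83478920e+01,  8.96976771e+01, -1.24085080e-03,
        7.20420990e+01, -1.14706435e+00]), 'qvel': array([-0.04128796, -0.04845965, -0.142212  , -0.00160519, -0.05351277,
        0.1435042 ]), 'effort': array([-5.39524499e-04, -4.13337708e+01, -2.32508433e+01,  7.28428806e-02,
        4.22040210e-02, -5.39152381e-05]), 'ee_pos': array([173.5139931 , 547.74759976, 213.21698159]), 'ee_rot': array([-1.79912326e+02, -5.75425701e-04,  1.62424276e+02]), 'force': array([ 0.939697  , -0.45934142, -0.43161234]), 'torque': array([ 0.02505074, -0.01866207,  0.02162526]), 'gripper_force': 0.0, 'gripper_width': 91.22771219517652}
```

View pics/top0.png

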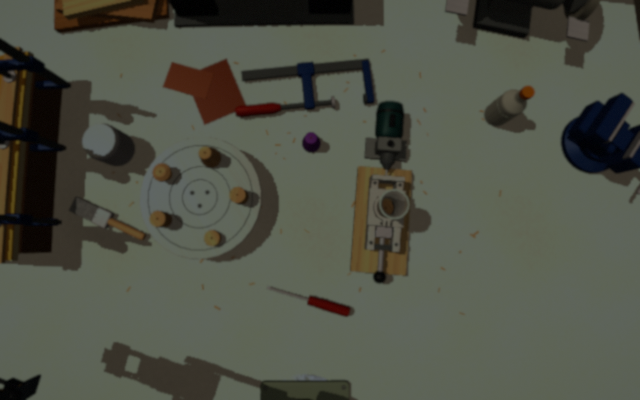

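View pics/side0.png

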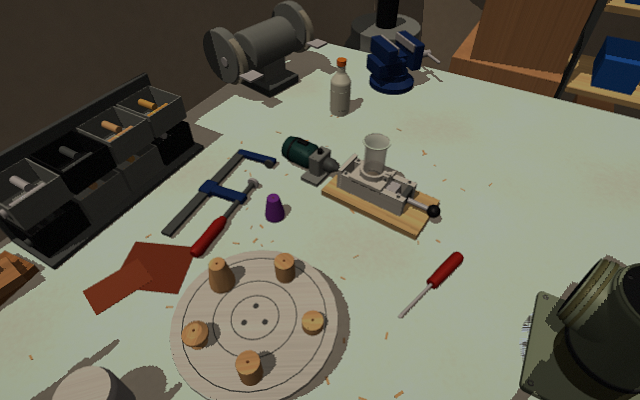

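The top view shows the plate centre at about (201,195), with pieces at (209,155), (163,172), (160,218), (213,238) and (239,195), and the tube mouth at about (394,205). The side view shows the foot at (221,274), spacers at (285,268) and (248,367), the plug at (313,322) and the knob at (195,334). I'll enlarge both for exact pixels.

```bash
python3 - <<'E'
from h import *
t=cv2.imread('pics/top0.png'); s=cv2.imread('pics/side0.png')
a=cv2.resize(t[130:260,140:270],None,fx=3,fy=3,interpolation=2); b=cv2.resize(t[180:230,365:415],(390,390),interpolation=2)
a=np.hstack([a,b]); a=cv2.convertScaleAbs(a,alpha=1.8); cv2.imwrite('pics/topc.png',a)
b=cv2.resize(s[240:400,170:340],None,fx=3.5,fy=3.5,interpolation=2); b=cv2.convertScaleAbs(b,alpha=1.3); cv2.imwrite('pics/sidec.png',b)
_,d=grab('top');ct=cam(d);_,d=grab('side');cs=cam(d)
for n,u,v,z in [('plate',201,195,66),('p1',209,152,112),('p2',162,172,112),('p3',158,218,112),('p4',213,238,112),('p5',239,194,112),('mouth',394,205,166)]: print(n,ray(u,v,ct,z).round(1))
for n,u,v,z in [('plate',256,318,66),('foot',219,262,126),('spA',285,258,112),('plug',313,318,86),('spB',248,358,112),('knob',195,330,104),('mouth',376,141,166)]: print(n,ray(u,v,cs,z).round(1))
E
```

```text
plate [529.6 228.6  66. ]
p1 [618.7 200.7 112. ]
p2 [575.5 303.1 112. ]
p3 [475.4 308.4 112. ]
p4 [432.3 188.1 112. ]
p5 [526.1 133.6 112. ]
mouth [ 495.4 -188.2  166. ]
plate [523.3 235.   66. ]
foot [613.6 204.6 126. ]
spA [527.2 134.7 112. ]
plug [435.  196.8  86. ]
spB [478.1 307.8 112. ]
knob [577.6 311.2 104. ]
mouth [ 499.8 -184.2  166. ]
```

View pics/topc.png

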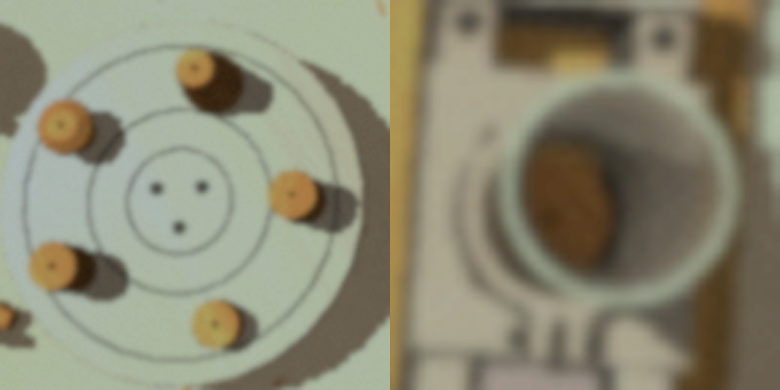

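View pics/sidec.png

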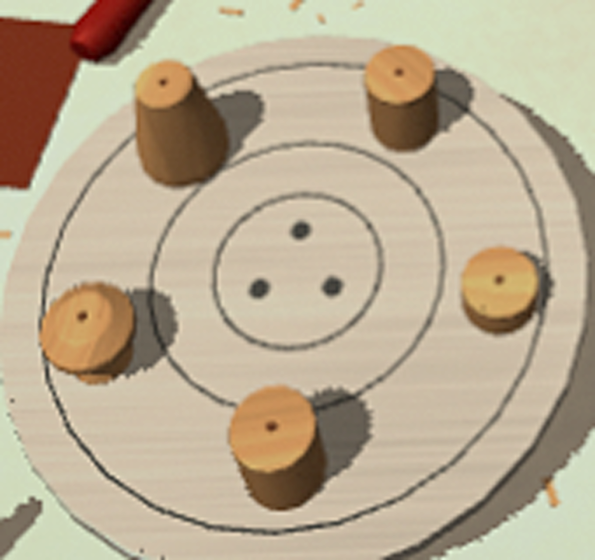

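Dots mark the tops. In the top view, spacer A is at (237,194.3) and B at (156.8,218.3), with the mouth at (394,204). In the side view, A is at (283.8,260.4) and B at (247.2,361.6). The plate rings centre on about (199.8,196.7).

```bash
python3 - <<'E'
from h import *
_,d=grab('top');ct=cam(d);_,d=grab('side');cs=cam(d)
for n,a,b,z in [('A',(237,194.3),(283.8,260.4),112),('B',(156.8,218.3),(247.2,361.6),112),('mouth',(394,204),(376,141.5),166),('plate',(199.8,196.7),(254.5,317.7),66)]:
    print(n,ray(*a,ct,z).round(1),ray(*b,cs,z).round(1))
s=env.state();print(s['ee_pos'],s['ee_rot'],s['time_s'])
_,d=grab('wrist');print(np.array(d['T_tool_cam']).round(3))
E
```

```text
A [525.5 137.9 112. ] [526.3 140.  112. ]
B [474.8 311.  112. ] [476.  312.5 112. ]
mouth [ 497.4 -188.3  166. ] [ 499.1 -182.6  166. ]
plate [525.8 231.3  66. ] [525.8 235.8  66. ]
[173.62212257 548.05518044 213.7922765 ] [-1.79981743e+02 -1.99962577e-03  1.62421662e+02] 0.35
[[ 0.00000e+00 -9.68000e-01 -2.49000e-01  6.89710e+01]
 [ 1.00000e+00  0.00000e+00  1.00000e-03 -6.34000e-01]
 [-1.00000e-03 -2.49000e-01  9.68000e-01 -1.70358e+02]
 [ 0.00000e+00  0.00000e+00  0.00000e+00  1.00000e+00]]
```

{"name": "send_rows", "arguments": {
  "motion": [
    {"rz": -0.28, "gripper": -1},
    {"rz": -0.28, "gripper": -1},
    {"rz": -0.28, "gripper": -1},
    {"rz": -0.28, "gripper": -1},
    {"rz": -0.28, "gripper": -1},
    {"rz": -0.28, "gripper": -1}
  ]
}}

```text
invalid input at $.motion[0]: expected keys tx, ty, tz, rx, ry, rz, gripper
```

{"name": "send_rows", "arguments": {
  "motion": [
    {"tx": -0.012, "ty": -0.035, "gripper": -1},
    {"tx": -0.026, "ty": -0.075, "gripper": -1},
    {"tx": -0.026, "ty": -0.075, "gripper": -1},
    {"tx": -0.026, "ty": -0.075, "gripper": -1},
    {"tx": -0.026, "ty": -0.075, "gripper": -1},
    {"tx": -0.026, "ty": -0.075, "gripper": -1},
    {"tx": -0.026, "ty": -0.075, "gripper": -1},
    {"tx": -0.026, "ty": -0.075, "gripper": -1},
    {"tx": -0.026, "ty": -0.075, "gripper": -1},
    {"tx": -0.02, "ty": -0.06, "gripper": -1},
    {"tx": -0.012, "ty": -0.03, "gripper": -1},
    {"gripper": -1}
  ]
}}

```text
invalid input at $.motion[0]: expected keys tx, ty, tz, rx, ry, rz, gripper
```

```bash
python3 - <<'E'
from h import *
s,d=grab('wrist','w1.png');c=cam(d,s);print(s['ee_pos'],s['ee_rot'],s['time_s'],s['qpos'].round(1))
print(proj([[475.5,311.7,112],[526,233,66]],c))
E
```

```text
[173.64910762 548.10951675 213.86673386] [-1.79992847e+02  3.68680483e-04  1.62421085e+02] 0.4 [71.3 18.3 89.6 -0.  72.  -1.1]
[[195.40799398 519.13664901]
 [166.16343287 519.36194844]]
```

View pics/w1.png

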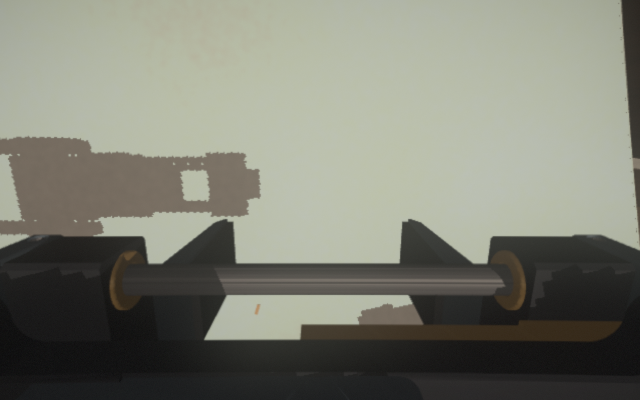

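The rows were refused because every key is required. The wrist picture shows the open fingertips at about (232,222) and (405,222). I'll resend with all the keys.

{"name": "send_rows", "arguments": {
  "motion": [
    {"tx": 0, "ty": 0, "tz": 0, "rx": 0, "ry": 0, "rz": -0.28, "gripper": -1},
    {"tx": 0, "ty": 0, "tz": 0, "rx": 0, "ry": 0, "rz": -0.28, "gripper": -1},
    {"tx": 0, "ty": 0, "tz": 0, "rx": 0, "ry": 0, "rz": -0.28, "gripper": -1},
    {"tx": 0, "ty": 0, "tz": 0, "rx": 0, "ry": 0, "rz": -0.28, "gripper": -1},
    {"tx": 0, "ty": 0, "tz": 0, "rx": 0, "ry": 0, "rz": -0.28, "gripper": -1},
    {"tx": 0, "ty": 0, "tz": 0, "rx": 0, "ry": 0, "rz": -0.28, "gripper": -1}
  ]
}}

```text
time_s: 1.2
ee_pos: [173.7, 548.2, 214.0]
ee_rot: [180.0, 0.0, -146.9]
force: [0.4, -0.6, -0.3]
gripper_width: 90.9
gripper_force: 0.0
```

{"name": "send_rows", "arguments": {
  "motion": [
    {"tx": -0.012, "ty": -0.035, "tz": 0, "rx": 0, "ry": 0, "rz": 0, "gripper": -1},
    {"tx": -0.026, "ty": -0.075, "tz": 0, "rx": 0, "ry": 0, "rz": 0, "gripper": -1},
    {"tx": -0.026, "ty": -0.075, "tz": 0, "rx": 0, "ry": 0, "rz": 0, "gripper": -1},
    {"tx": -0.026, "ty": -0.075, "tz": 0, "rx": 0, "ry": 0, "rz": 0, "gripper": -1},
    {"tx": -0.026, "ty": -0.075, "tz": 0, "rx": 0, "ry": 0, "rz": 0, "gripper": -1},
    {"tx": -0.026, "ty": -0.075, "tz": 0, "rx": 0, "ry": 0, "rz": 0, "gripper": -1},
    {"tx": -0.026, "ty": -0.075, "tz": 0, "rx": 0, "ry": 0, "rz": 0, "gripper": -1},
    {"tx": -0.026, "ty": -0.075, "tz": 0, "rx": 0, "ry": 0, "rz": 0, "gripper": -1},
    {"tx": -0.026, "ty": -0.075, "tz": 0, "rx": 0, "ry": 0, "rz": 0, "gripper": -1},
    {"tx": -0.02, "ty": -0.06, "tz": 0, "rx": 0, "ry": 0, "rz": 0, "gripper": -1},
    {"tx": -0.012, "ty": -0.03, "tz": 0, "rx": 0, "ry": 0, "rz": 0, "gripper": -1},
    {"tx": 0, "ty": 0, "tz": 0, "rx": 0, "ry": 0, "rz": 0, "gripper": -1}
  ]
}}

```text
time_s: 2.7
ee_pos: [476.5, 311.0, 213.8]
ee_rot: [180.0, -0.0, -147.3]
force: [0.7, -0.0, 0.1]
gripper_width: 91.2
gripper_force: 0.0
```

```bash
python3 - <<'E'
from h import *
s,d=grab('wrist','w2.png');c=cam(d,s);print(s['ee_pos'],s['ee_rot'],s['time_s'],s['qpos'].round(1))
print(proj([[475.5,311.7,112],[526,233,66]],c))
E
```

```text
[476.47892859 311.04463158 213.84373063] [ 1.79981045e+02 -1.66080010e-02 -1.47345794e+02] 2.7 [ 32.   17.8  90.4   0.   71.8 -90.7]
[[319.76681911 202.4791491 ]
 [224.46232371 190.99301306]]
```

View pics/w2.png

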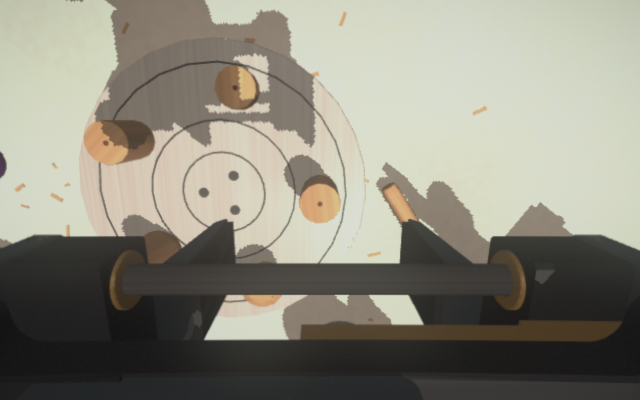

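The dot on B is at (320,204) and was predicted at (319.8,202.5), so the estimate is good to 1 mm. Spacer A's dot is at (106,143). Descending on B with the fingers radial.

{"name": "send_rows", "arguments": {
  "motion": [
    {"tx": 0, "ty": 0.002, "tz": 0.02, "rx": 0, "ry": 0, "rz": 0, "gripper": -1},
    {"tx": 0, "ty": 0, "tz": 0.04, "rx": 0, "ry": 0, "rz": 0, "gripper": -1},
    {"tx": 0, "ty": 0, "tz": 0.04, "rx": 0, "ry": 0, "rz": 0, "gripper": -1},
    {"tx": 0, "ty": 0, "tz": 0.04, "rx": 0, "ry": 0, "rz": 0, "gripper": -1},
    {"tx": 0, "ty": 0, "tz": 0.04, "rx": 0, "ry": 0, "rz": 0, "gripper": -1},
    {"tx": 0, "ty": 0, "tz": 0.04, "rx": 0, "ry": 0, "rz": 0, "gripper": -1},
    {"tx": 0, "ty": 0, "tz": 0.03, "rx": 0, "ry": 0, "rz": 0, "gripper": -0.6},
    {"tx": 0, "ty": 0, "tz": 0.014, "rx": 0, "ry": 0, "rz": 0, "gripper": -0.3},
    {"tx": 0, "ty": 0, "tz": 0, "rx": 0, "ry": 0, "rz": 0, "gripper": -0.1},
    {"tx": 0, "ty": 0, "tz": 0, "rx": 0, "ry": 0, "rz": 0, "gripper": 0},
    {"tx": 0, "ty": 0, "tz": 0, "rx": 0, "ry": 0, "rz": 0, "gripper": 0.05},
    {"tx": 0, "ty": 0, "tz": 0, "rx": 0, "ry": 0, "rz": 0, "gripper": 0.1}
  ],
  "grip_force": 12
}}

```text
time_s: 4.25
ee_pos: [475.7, 312.8, 82.4]
ee_rot: [180.0, 0.1, -147.2]
force: [0.9, 0.5, -0.0]
gripper_width: 41.3
gripper_force: 0.0
```

{"name": "send_rows", "arguments": {
  "motion": [
    {"tx": 0, "ty": 0, "tz": 0, "rx": 0, "ry": 0, "rz": 0, "gripper": 0.13},
    {"tx": 0, "ty": 0, "tz": 0, "rx": 0, "ry": 0, "rz": 0, "gripper": 0.15},
    {"tx": 0, "ty": 0, "tz": 0, "rx": 0, "ry": 0, "rz": 0, "gripper": 0.17},
    {"tx": 0, "ty": 0, "tz": 0, "rx": 0, "ry": 0, "rz": 0, "gripper": 0.19},
    {"tx": 0, "ty": 0, "tz": 0, "rx": 0, "ry": 0, "rz": 0, "gripper": 0.21},
    {"tx": 0, "ty": 0, "tz": 0, "rx": 0, "ry": 0, "rz": 0, "gripper": 0.25},
    {"tx": 0, "ty": 0, "tz": 0, "rx": 0, "ry": 0, "rz": 0, "gripper": 0.4},
    {"tx": 0, "ty": 0, "tz": 0, "rx": 0, "ry": 0, "rz": 0, "gripper": 0.4},
    {"tx": 0, "ty": 0, "tz": 0, "rx": 0, "ry": 0, "rz": 0, "gripper": 0.4}
  ]
}}

```text
time_s: 5.38
ee_pos: [475.5, 312.7, 81.9]
ee_rot: [180.0, 0.0, -147.2]
force: [-0.5, -0.5, -0.5]
gripper_width: 35.9
gripper_force: 12.0
```

{"name": "send_rows", "arguments": {
  "motion": [
    {"tx": 0, "ty": 0, "tz": -0.006, "rx": 0, "ry": 0, "rz": 0, "gripper": 0.4},
    {"tx": 0, "ty": 0, "tz": -0.01, "rx": 0, "ry": 0, "rz": 0, "gripper": 0.4},
    {"tx": 0, "ty": 0, "tz": -0.03, "rx": 0, "ry": 0, "rz": 0, "gripper": 0.4},
    {"tx": 0, "ty": 0, "tz": -0.05, "rx": 0, "ry": 0, "rz": 0, "gripper": 0.4},
    {"tx": 0, "ty": 0, "tz": -0.05, "rx": 0, "ry": 0, "rz": 0, "gripper": 0.4},
    {"tx": 0, "ty": 0, "tz": -0.05, "rx": 0, "ry": 0, "rz": 0, "gripper": 0.4},
    {"tx": 0, "ty": 0, "tz": -0.05, "rx": 0, "ry": 0, "rz": 0.182, "gripper": 0.4},
    {"tx": 0, "ty": 0, "tz": -0.03, "rx": 0, "ry": 0, "rz": 0.182, "gripper": 0.4},
    {"tx": 0, "ty": 0, "tz": 0, "rx": 0, "ry": 0, "rz": 0.182, "gripper": 0.4},
    {"tx": 0, "ty": 0, "tz": 0, "rx": 0, "ry": 0, "rz": 0.182, "gripper": 0.4},
    {"tx": 0, "ty": 0, "tz": 0, "rx": 0, "ry": 0, "rz": 0.182, "gripper": 0.4},
    {"tx": 0, "ty": 0, "tz": 0, "rx": 0, "ry": 0, "rz": 0.182, "gripper": 0.4}
  ]
}}

```text
time_s: 6.88
ee_pos: [475.6, 312.7, 221.2]
ee_rot: [180.0, 0.1, 179.9]
force: [0.3, 0.5, -0.6]
gripper_width: 35.7
gripper_force: 12.0
```

{"name": "send_rows", "arguments": {
  "motion": [
    {"tx": -0.002, "ty": -0.04, "tz": 0, "rx": 0, "ry": 0, "rz": 0, "gripper": 0.4},
    {"tx": -0.004, "ty": -0.08, "tz": 0, "rx": 0, "ry": 0, "rz": 0, "gripper": 0.4},
    {"tx": -0.004, "ty": -0.1, "tz": 0, "rx": 0, "ry": 0, "rz": 0, "gripper": 0.4},
    {"tx": -0.004, "ty": -0.1, "tz": 0, "rx": 0, "ry": 0, "rz": 0, "gripper": 0.4},
    {"tx": -0.004, "ty": -0.1, "tz": 0, "rx": 0, "ry": 0, "rz": 0, "gripper": 0.4},
    {"tx": -0.005, "ty": -0.1, "tz": 0, "rx": 0, "ry": 0, "rz": 0, "gripper": 0.4},
    {"tx": -0.005, "ty": -0.1, "tz": 0, "rx": 0, "ry": 0, "rz": 0, "gripper": 0.4},
    {"tx": -0.005, "ty": -0.1, "tz": 0, "rx": 0, "ry": 0, "rz": 0, "gripper": 0.4},
    {"tx": -0.005, "ty": -0.1, "tz": 0, "rx": 0, "ry": 0, "rz": 0, "gripper": 0.4},
    {"tx": -0.004, "ty": -0.1, "tz": 0, "rx": 0, "ry": 0, "rz": 0, "gripper": 0.4},
    {"tx": -0.003, "ty": -0.077, "tz": 0, "rx": 0, "ry": 0, "rz": 0, "gripper": 0.4},
    {"tx": 0, "ty": 0, "tz": 0, "rx": 0, "ry": 0, "rz": 0, "gripper": 0.4}
  ]
}}

```text
time_s: 8.38
ee_pos: [497.6, -188.8, 220.3]
ee_rot: [-180.0, 0.0, 179.9]
force: [-0.8, -0.1, 0.5]
gripper_width: 35.8
gripper_force: 12.0
```

```bash
python3 - <<'E'
from h import *
s=env.state();print(s['ee_pos'],s['ee_rot'],s['time_s'],s['qpos'].round(1),s['gripper_width'])
I=[]
for n,w in (('wrist',(140,400,180,500)),('side',(90,220,290,460))):
    s,d=grab(n,n+'2.png');c=cam(d,s)
    print(n,proj([[498,-186,166],[498,-186,204],[498,-186,250]],c).round(1), w)
    a,b,e,f=w; I.append(cv2.resize(d['frame'][a:b,e:f,::-1],(400,int(400*(b-a)/(f-e))),interpolation=2))
h=max(i.shape[0] for i in I)
cv2.imwrite('pics/t2.png',cv2.convertScaleAbs(np.hstack([cv2.copyMakeBorder(i,0,h-i.shape[0],0,0,0) for i in I]),alpha=1.4))
print([i.shape for i in I])
E
```

```text
[ 497.5548824  -188.82696711  220.29911084] [-1.79951470e+02  5.80125257e-03  1.79902232e+02] 8.375 [ -22.    14.2   94.6   -0.    71.2 -111.9] 35.82042513481892
wrist [[322.4 219.4]
 [323.3 238.2]
 [325.  273. ]] (140, 400, 180, 500)
side [[377.1 140.8]
 [379.1 125.9]
 [381.6 106.6]] (90, 220, 290, 460)
[(325, 400, 3), (305, 400, 3)]
```

View pics/t2.png

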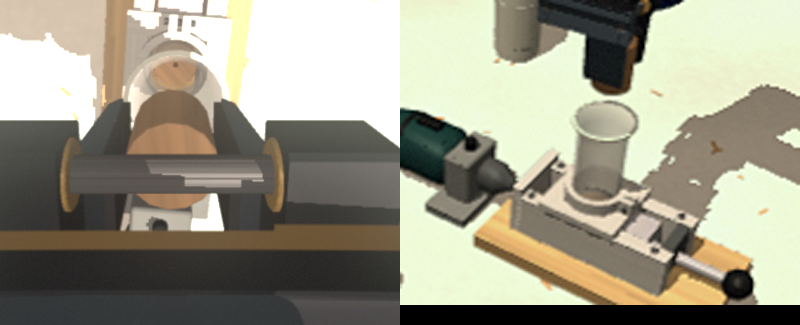

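In the wrist crop the tube rim spans x from 123 to 222, so its centre is at u≈318. The dot of the spacer inside is at about (320.8,191.2). I'll check these two against the map.

```bash
python3 - <<'E'
from h import *
s,d=grab('wrist');c=cam(d,s)
print(ray(320.8,191.2,c,64), ray(318,219,c,166))
im=d['frame'][150:280,240:400,::-1]
cv2.imwrite('pics/w3.png',cv2.convertScaleAbs(cv2.resize(im,None,fx=4,fy=4,interpolation=2),alpha=0.9))
_,d=grab('top','top3.png');c=cam(d);print(proj([[498,-188,166],[498,-188,64]],c))
E
```

```text
[ 499.79601169 -183.27410007   64.        ] [ 497.76722461 -186.42148985  166.        ]
[[393.86611393 203.7198941 ]
 [385.3357921  207.69673913]]
```

View pics/w3.png

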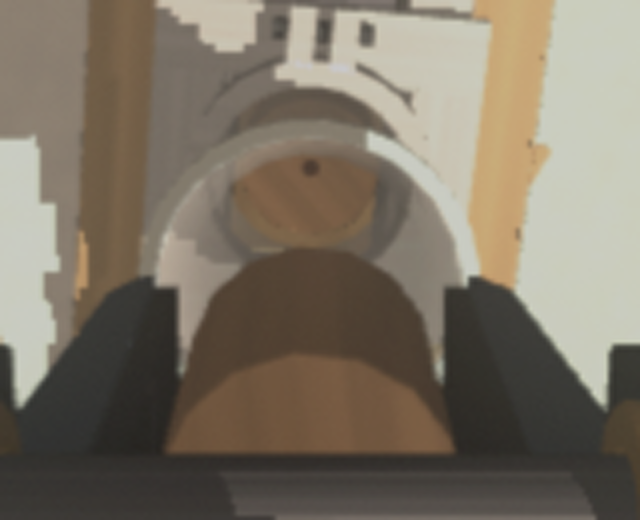

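```bash
python3 - <<'E'
from h import *
s,d=grab('wrist');c=cam(d,s);print(s['ee_pos'],s['time_s'])
y=s['ee_pos'][1]
print(ray(317,179.7,c,166),ray(317.4,191.4,c,64),proj([[498-30.5,y,166],[498,y,64],[498,y,166]],c))
E
```

```text
[ 498.04087163 -185.1155385   220.19735551] 8.575
[ 469.78007443 -186.13742022  166.        ] [ 500.39011338 -185.66039627   64.        ] [[318.49221317 176.43637619]
 [317.9452772  189.09048973]
 [318.34080926 218.81923826]]
```

{"name": "send_rows", "arguments": {
  "motion": [
    {"tx": -0.003, "ty": -0.002, "tz": 0.01, "rx": 0, "ry": 0, "rz": 0, "gripper": 0.4},
    {"tx": 0, "ty": 0, "tz": 0.02, "rx": 0, "ry": 0, "rz": 0, "gripper": 0.4},
    {"tx": 0, "ty": 0, "tz": 0.02, "rx": 0, "ry": 0, "rz": 0, "gripper": 0.4},
    {"tx": 0, "ty": 0, "tz": 0.02, "rx": 0, "ry": 0, "rz": 0, "gripper": 0.4},
    {"tx": 0, "ty": 0, "tz": 0.012, "rx": 0, "ry": 0, "rz": 0, "gripper": 0.4},
    {"tx": 0, "ty": 0, "tz": 0.008, "rx": 0, "ry": 0, "rz": 0, "gripper": 0.4},
    {"tx": 0, "ty": 0, "tz": 0.006, "rx": 0, "ry": 0, "rz": 0, "gripper": 0.4},
    {"tx": 0, "ty": 0, "tz": 0.004, "rx": 0, "ry": 0, "rz": 0, "gripper": 0.4},
    {"tx": 0, "ty": 0, "tz": 0, "rx": 0, "ry": 0, "rz": 0, "gripper": 0.4},
    {"tx": 0, "ty": 0, "tz": 0, "rx": 0, "ry": 0, "rz": 0, "gripper": 0.4}
  ]
}}

```text
time_s: 9.88
ee_pos: [500.2, -186.8, 170.1]
ee_rot: [-180.0, 0.0, -179.9]
force: [-0.2, 0.3, -1.2]
gripper_width: 35.7
gripper_force: 12.0
```

```bash
python3 - <<'E'
from h import *
s,d=grab('wrist');print(s['ee_pos'],s['force'],s['torque'])
s2,d2=grab('side');
a=cv2.resize(d['frame'][150:280,240:400,::-1],(480,390),interpolation=2);b=cv2.resize(d2['frame'][90:220,320:430,::-1],(320,390),interpolation=2)
cv2.imwrite('pics/w4.png',np.hstack([a,b]))
E
```

```text
[ 500.15754892 -186.83471463  170.12059635] [-0.17590965  0.31240925 -1.24026716] [ 0.05812025 -0.00347956 -0.00480464]
```

View pics/w4.png

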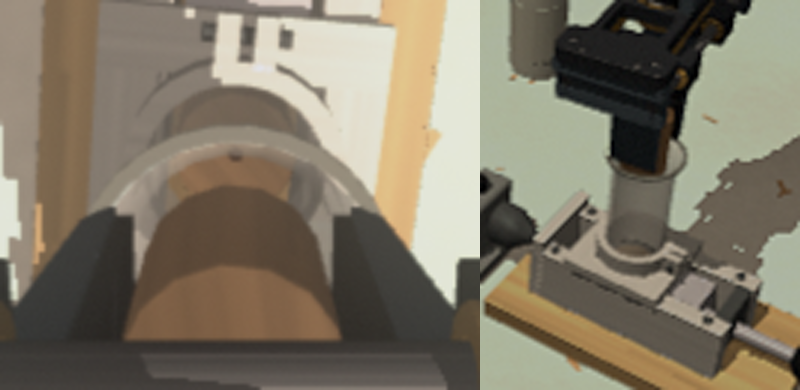

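The wrist view shows the spacer centred in the funnel with no side force. Releasing.

{"name": "send_rows", "arguments": {
  "motion": [
    {"tx": 0, "ty": 0, "tz": 0, "rx": 0, "ry": 0, "rz": 0, "gripper": 0},
    {"tx": 0, "ty": 0, "tz": 0, "rx": 0, "ry": 0, "rz": 0, "gripper": -0.5},
    {"tx": 0, "ty": 0, "tz": 0, "rx": 0, "ry": 0, "rz": 0, "gripper": -1},
    {"tx": 0, "ty": 0, "tz": 0, "rx": 0, "ry": 0, "rz": 0, "gripper": -1},
    {"tx": 0, "ty": 0, "tz": -0.02, "rx": 0, "ry": 0, "rz": 0, "gripper": -1},
    {"tx": 0, "ty": 0, "tz": -0.04, "rx": 0, "ry": 0, "rz": 0, "gripper": -1},
    {"tx": 0, "ty": 0, "tz": -0.04, "rx": 0, "ry": 0, "rz": 0, "gripper": -1},
    {"tx": 0, "ty": 0, "tz": 0, "rx": 0, "ry": 0, "rz": 0, "gripper": -1},
    {"tx": 0, "ty": 0, "tz": 0, "rx": 0, "ry": 0, "rz": 0, "gripper": -1}
  ]
}}

```text
time_s: 11.1
ee_pos: [499.7, -186.7, 219.5]
ee_rot: [180.0, -0.0, -179.9]
force: [-0.9, 1.0, -0.2]
gripper_width: 91.0
gripper_force: 0.0
```

```bash
python3 - <<'E'
from h import *
s,d=grab('wrist','w5.png');c=cam(d,s);print(s['ee_pos'],s['time_s'])
s2,d2=grab('side','s5.png');cs=cam(d2); s3,d3=grab('top','t5.png');ct=cam(d3)
print(proj([[499.5,-186.5,z] for z in (64,110,166)],c).round(1))
# did the plate turn? compare plate region with start
for n,dd,(y0,y1,x0,x1) in (('top',d3,(130,260,140,270)),('side',d2,(240,400,170,340))):
    o=cv2.imread('pics/%s0.png'%n)[:,:,::-1]; D=np.abs(dd['frame'].astype(int)-o).max(2)[y0:y1,x0:x1]>25
    nn,l,st,ce=cv2.connectedComponentsWithStats(D.astype(np.uint8)); print(n,[(st[i,4],ce[i].round()+[x0,y0]) for i in range(1,nn) if st[i,4]>12])
# orange centre in tube, wrist
im=d['frame'].astype(int); print(im[170:240:6,290:346:8].tolist()[0:3])
E
```

```text
[ 499.69226677 -186.65493881  219.51209228] 11.1
[[318.1 189.2]
 [318.3 200.1]
 [318.6 218.9]]
top [(np.int32(601), array([166., 220.]))]
side [(np.int32(1100), array([254., 366.]))]
[[[122, 113, 103], [121, 112, 102], [124, 114, 104], [114, 104, 91], [130, 121, 108], [212, 204, 185], [152, 145, 131]], [[119, 110, 100], [121, 112, 102], [100, 89, 78], [103, 93, 81], [101, 92, 80], [97, 87, 76], [213, 204, 185]], [[126, 116, 106], [132, 124, 109], [139, 131, 116], [133, 120, 106], [146, 134, 119], [139, 130, 114], [127, 119, 106]]]
```

The plate is unmoved; only B's place changed in the pictures. On to A.

{"name": "send_rows", "arguments": {
  "motion": [
    {"tx": -0.004, "ty": 0.04, "tz": 0, "rx": 0, "ry": 0, "rz": 0, "gripper": -1},
    {"tx": -0.006, "ty": 0.08, "tz": 0, "rx": 0, "ry": 0, "rz": 0, "gripper": -1},
    {"tx": -0.007, "ty": 0.09, "tz": 0, "rx": 0, "ry": 0, "rz": 0, "gripper": -1},
    {"tx": -0.007, "ty": 0.09, "tz": 0, "rx": 0, "ry": 0, "rz": 0, "gripper": -1},
    {"tx": -0.007, "ty": 0.09, "tz": 0, "rx": 0, "ry": 0, "rz": 0, "gripper": -1},
    {"tx": -0.007, "ty": 0.09, "tz": 0, "rx": 0, "ry": 0, "rz": 0, "gripper": -1},
    {"tx": -0.007, "ty": 0.09, "tz": 0, "rx": 0, "ry": 0, "rz": 0, "gripper": -1},
    {"tx": -0.005, "ty": 0.06, "tz": 0, "rx": 0, "ry": 0, "rz": 0, "gripper": -1},
    {"tx": -0.003, "ty": 0.021, "tz": 0, "rx": 0, "ry": 0, "rz": 0, "gripper": -1},
    {"tx": 0, "ty": 0, "tz": 0, "rx": 0, "ry": 0, "rz": 0, "gripper": -1},
    {"tx": 0, "ty": 0, "tz": 0, "rx": 0, "ry": 0, "rz": 0, "gripper": -1},
    {"tx": 0, "ty": 0, "tz": 0, "rx": 0, "ry": 0, "rz": 0, "gripper": -1}
  ]
}}

```text
time_s: 12.75
ee_pos: [526.1, 137.7, 220.0]
ee_rot: [-180.0, 0.0, 180.0]
force: [0.1, -0.6, -0.1]
gripper_width: 91.2
gripper_force: 0.0
```

```bash
python3 - <<'E'
from h import *
s,d=grab('wrist','w6.png');c=cam(d,s);print(s['ee_pos'],s['ee_rot'])
p=proj([[526,139,112]],c)[0];print(p)
g=cv2.cvtColor(d['frame'],cv2.COLOR_RGB2GRAY); x,y=p.round().astype(int)
w=g[y-14:y+15,x-14:x+15].astype(np.uint8)
bh=cv2.morphologyEx(w,cv2.MORPH_BLACKHAT,np.ones((7,7),np.uint8)); print(w[::2,::2])
ys,xs=np.mgrid[0:29,0:29]; m=bh*(bh>0.6*bh.max()); u,v=(xs*m).sum()/m.sum()+x-14,(ys*m).sum()/m.sum()+y-14; print(bh.max(),(m>0).sum(),u,v,ray(u,v,c,112))
# tube, wrist w5 and top view check
a=cv2.resize(cv2.imread('pics/w5.png')[150:280,240:400],(400,325),interpolation=2); b=cv2.resize(cv2.imread('pics/w6.png')[130:260,240:400],(400,325),interpolation=2)
cv2.imwrite('pics/c6.png',np.hstack([a,b]))
E
```

```text
[526.14514168 137.74261219 220.02908699] [-1.79994438e+02  2.65291712e-03  1.79978233e+02]
[319.60117671 200.45200147]
[[ 83  95 121 163 162 161 160 163 164 165 169 171 168 146  98]
 [ 96  98 121 163 162 159 161 165 163 166 170 172 170 167 145]
 [ 99  98 121 163 161 158 162 165 164 167 170 172 168 168 167]
 [ 99  99 122 163 160 159 162 164 164 168 170 172 168 167 168]
 [ 99  99 122 162 160 160 164 165 165 169 171 171 167 168 170]
 [ 99 100 122 162 158 160 164 163 166 169 171 169 167 167 171]
 [ 98 100 122 161 159 162 164 161 167 170 171 167 167 167 172]
 [ 99 101 122 161 158 162 125 103 148 170 171 167 167 168 174]
 [100 120 159 159 159 163 109  96 127 171 170 166 166 169 174]
 [155 160 161 157 160 163 152 129 164 170 168 166 167 170 175]
 [160 163 160 157 161 163 162 167 170 170 165 166 168 173 176]
 [162 162 159 158 162 163 164 167 169 169 165 166 168 174 176]
 [162 161 158 159 162 163 164 167 169 169 165 166 169 174 176]
 [163 161 157 161 163 163 166 168 170 166 166 166 170 175 177]
 [161 161 157 162 162 163 168 169 169 166 165 166 172 175 180]]
70 20 320.0479041916168 199.3721129170231 [525.03336479 139.3865101  112.        ]
```

View pics/c6.png

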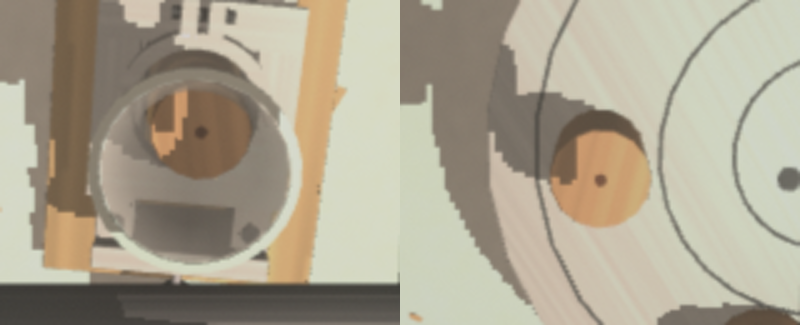

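The first spacer stands upright in the tube: its dot is at (320,202), as expected for a top at z=110. A's dot is at (320,199.4), which gives A at (525,139.4). Descending on A.

{"name": "send_rows", "arguments": {
  "motion": [
    {"tx": 0.0015, "ty": 0.003, "tz": 0.02, "rx": 0, "ry": 0, "rz": 0, "gripper": -1},
    {"tx": 0, "ty": 0, "tz": 0.04, "rx": 0, "ry": 0, "rz": 0, "gripper": -1},
    {"tx": 0, "ty": 0, "tz": 0.045, "rx": 0, "ry": 0, "rz": 0, "gripper": -1},
    {"tx": 0, "ty": 0, "tz": 0.045, "rx": 0, "ry": 0, "rz": 0, "gripper": -1},
    {"tx": 0, "ty": 0, "tz": 0.04, "rx": 0, "ry": 0, "rz": 0, "gripper": -1},
    {"tx": 0, "ty": 0, "tz": 0.04, "rx": 0, "ry": 0, "rz": 0, "gripper": -1},
    {"tx": 0, "ty": 0, "tz": 0.03, "rx": 0, "ry": 0, "rz": 0, "gripper": -0.6},
    {"tx": 0, "ty": 0, "tz": 0.016, "rx": 0, "ry": 0, "rz": 0, "gripper": -0.3},
    {"tx": 0, "ty": 0, "tz": 0, "rx": 0, "ry": 0, "rz": 0, "gripper": -0.1},
    {"tx": 0, "ty": 0, "tz": 0, "rx": 0, "ry": 0, "rz": 0, "gripper": 0},
    {"tx": 0, "ty": 0, "tz": 0, "rx": 0, "ry": 0, "rz": 0, "gripper": 0.05},
    {"tx": 0, "ty": 0, "tz": 0, "rx": 0, "ry": 0, "rz": 0, "gripper": 0.1}
  ],
  "grip_force": 12
}}

```text
time_s: 14.3
ee_pos: [525.7, 140.3, 82.4]
ee_rot: [180.0, 0.1, -179.9]
force: [-0.1, 0.4, 0.9]
gripper_width: 41.0
gripper_force: 0.0
```

{"name": "send_rows", "arguments": {
  "motion": [
    {"tx": 0, "ty": 0, "tz": 0, "rx": 0, "ry": 0, "rz": 0, "gripper": 0.13},
    {"tx": 0, "ty": 0, "tz": 0, "rx": 0, "ry": 0, "rz": 0, "gripper": 0.15},
    {"tx": 0, "ty": 0, "tz": 0, "rx": 0, "ry": 0, "rz": 0, "gripper": 0.17},
    {"tx": 0, "ty": 0, "tz": 0, "rx": 0, "ry": 0, "rz": 0, "gripper": 0.19},
    {"tx": 0, "ty": 0, "tz": 0, "rx": 0, "ry": 0, "rz": 0, "gripper": 0.21},
    {"tx": 0, "ty": 0, "tz": 0, "rx": 0, "ry": 0, "rz": 0, "gripper": 0.25},
    {"tx": 0, "ty": 0, "tz": 0, "rx": 0, "ry": 0, "rz": 0, "gripper": 0.4},
    {"tx": 0, "ty": 0, "tz": 0, "rx": 0, "ry": 0, "rz": 0, "gripper": 0.4},
    {"tx": 0, "ty": 0, "tz": 0, "rx": 0, "ry": 0, "rz": 0, "gripper": 0.4}
  ]
}}

```text
time_s: 15.42
ee_pos: [525.4, 140.2, 81.9]
ee_rot: [180.0, 0.0, -179.9]
force: [-0.0, -0.0, 0.9]
gripper_width: 35.6
gripper_force: 12.0
```

{"name": "send_rows", "arguments": {
  "motion": [
    {"tx": 0, "ty": 0, "tz": -0.006, "rx": 0, "ry": 0, "rz": 0, "gripper": 0.4},
    {"tx": 0, "ty": 0, "tz": -0.01, "rx": 0, "ry": 0, "rz": 0, "gripper": 0.4},
    {"tx": 0, "ty": 0, "tz": -0.03, "rx": 0, "ry": 0, "rz": 0, "gripper": 0.4},
    {"tx": 0, "ty": 0, "tz": -0.05, "rx": 0, "ry": 0, "rz": 0, "gripper": 0.4},
    {"tx": 0, "ty": 0, "tz": -0.05, "rx": 0, "ry": 0, "rz": 0, "gripper": 0.4},
    {"tx": 0, "ty": 0, "tz": -0.05, "rx": 0, "ry": 0, "rz": 0, "gripper": 0.4},
    {"tx": 0, "ty": 0, "tz": -0.05, "rx": 0, "ry": 0, "rz": 0, "gripper": 0.4},
    {"tx": 0, "ty": 0, "tz": -0.03, "rx": 0, "ry": 0, "rz": 0, "gripper": 0.4},
    {"tx": 0, "ty": 0, "tz": 0, "rx": 0, "ry": 0, "rz": 0, "gripper": 0.4}
  ]
}}

```text
time_s: 16.55
ee_pos: [526.0, 140.4, 221.3]
ee_rot: [180.0, 0.2, -179.9]
force: [-0.4, -0.1, 0.1]
gripper_width: 35.9
gripper_force: 12.0
```

{"name": "send_rows", "arguments": {
  "motion": [
    {"tx": 0.003, "ty": -0.04, "tz": 0, "rx": 0, "ry": 0, "rz": 0, "gripper": 0.4},
    {"tx": 0.006, "ty": -0.08, "tz": 0, "rx": 0, "ry": 0, "rz": 0, "gripper": 0.4},
    {"tx": 0.007, "ty": -0.09, "tz": 0, "rx": 0, "ry": 0, "rz": 0, "gripper": 0.4},
    {"tx": 0.007, "ty": -0.09, "tz": 0, "rx": 0, "ry": 0, "rz": 0, "gripper": 0.4},
    {"tx": 0.007, "ty": -0.09, "tz": 0, "rx": 0, "ry": 0, "rz": 0, "gripper": 0.4},
    {"tx": 0.007, "ty": -0.09, "tz": 0, "rx": 0, "ry": 0, "rz": 0, "gripper": 0.4},
    {"tx": 0.007, "ty": -0.09, "tz": 0, "rx": 0, "ry": 0, "rz": 0, "gripper": 0.4},
    {"tx": 0.005, "ty": -0.06, "tz": 0, "rx": 0, "ry": 0, "rz": 0, "gripper": 0.4},
    {"tx": 0.002, "ty": -0.024, "tz": 0, "rx": 0, "ry": 0, "rz": 0, "gripper": 0.4},
    {"tx": 0, "ty": 0, "tz": 0, "rx": 0, "ry": 0, "rz": 0, "gripper": 0.4},
    {"tx": 0, "ty": 0, "tz": 0, "rx": 0, "ry": 0, "rz": 0, "gripper": 0.4},
    {"tx": 0, "ty": 0, "tz": 0, "rx": 0, "ry": 0, "rz": 0, "gripper": 0.4}
  ]
}}

```text
time_s: 18.05
ee_pos: [500.4, -185.8, 220.0]
ee_rot: [180.0, -0.0, -179.9]
force: [0.7, 1.1, -0.2]
gripper_width: 35.9
gripper_force: 12.0
```

{"name": "send_rows", "arguments": {
  "motion": [
    {"tx": 0.001, "ty": -0.002, "tz": 0.01, "rx": 0, "ry": 0, "rz": 0, "gripper": 0.4},
    {"tx": 0, "ty": 0, "tz": 0.02, "rx": 0, "ry": 0, "rz": 0, "gripper": 0.4},
    {"tx": 0, "ty": 0, "tz": 0.02, "rx": 0, "ry": 0, "rz": 0, "gripper": 0.4},
    {"tx": 0, "ty": 0, "tz": 0.02, "rx": 0, "ry": 0, "rz": 0, "gripper": 0.4},
    {"tx": 0, "ty": 0, "tz": 0.012, "rx": 0, "ry": 0, "rz": 0, "gripper": 0.4},
    {"tx": 0, "ty": 0, "tz": 0.008, "rx": 0, "ry": 0, "rz": 0, "gripper": 0.4},
    {"tx": 0, "ty": 0, "tz": 0.006, "rx": 0, "ry": 0, "rz": 0, "gripper": 0.4},
    {"tx": 0, "ty": 0, "tz": 0.004, "rx": 0, "ry": 0, "rz": 0, "gripper": 0.4},
    {"tx": 0, "ty": 0, "tz": 0, "rx": 0, "ry": 0, "rz": 0, "gripper": 0.4},
    {"tx": 0, "ty": 0, "tz": 0, "rx": 0, "ry": 0, "rz": 0, "gripper": 0.4}
  ]
}}

```text
time_s: 19.3
ee_pos: [499.9, -187.9, 170.1]
ee_rot: [-180.0, 0.0, -179.9]
force: [-0.0, 0.3, -1.0]
gripper_width: 35.5
gripper_force: 12.0
```

{"name": "send_rows", "arguments": {
  "motion": [
    {"tx": 0, "ty": 0.002, "tz": 0, "rx": 0, "ry": 0, "rz": 0, "gripper": 0.4},
    {"tx": 0, "ty": 0, "tz": 0, "rx": 0, "ry": 0, "rz": 0, "gripper": 0.4},
    {"tx": 0, "ty": 0, "tz": 0, "rx": 0, "ry": 0, "rz": 0, "gripper": 0},
    {"tx": 0, "ty": 0, "tz": 0, "rx": 0, "ry": 0, "rz": 0, "gripper": -0.5},
    {"tx": 0, "ty": 0, "tz": 0, "rx": 0, "ry": 0, "rz": 0, "gripper": -1},
    {"tx": 0, "ty": 0, "tz": 0, "rx": 0, "ry": 0, "rz": 0, "gripper": -1},
    {"tx": 0, "ty": 0, "tz": -0.02, "rx": 0, "ry": 0, "rz": 0, "gripper": -1},
    {"tx": 0, "ty": 0, "tz": -0.04, "rx": 0, "ry": 0, "rz": 0, "gripper": -1},
    {"tx": 0, "ty": 0, "tz": -0.04, "rx": 0, "ry": 0, "rz": 0, "gripper": -1},
    {"tx": 0, "ty": 0, "tz": 0, "rx": 0, "ry": 0, "rz": 0, "gripper": -1},
    {"tx": 0, "ty": 0, "tz": 0, "rx": 0, "ry": 0, "rz": 0, "gripper": -1},
    {"tx": 0, "ty": 0, "tz": 0, "rx": 0, "ry": 0, "rz": 0, "gripper": -1}
  ]
}}

```text
time_s: 20.8
ee_pos: [499.2, -186.6, 219.0]
ee_rot: [180.0, -0.1, -179.9]
force: [0.2, 0.0, 0.2]
gripper_width: 91.6
gripper_force: 0.0
```

```bash
python3 - <<'E'
from h import *
s,d=grab('wrist','w7.png');c=cam(d,s);print(s['ee_pos'],s['time_s'],s['gripper_width'])
for z in (110,156): print(z,proj([[499.5,-186.5,z]],c).round(1))
g=cv2.cvtColor(d['frame'],cv2.COLOR_RGB2GRAY); bh=cv2.morphologyEx(g,cv2.MORPH_BLACKHAT,np.ones((7,7),np.uint8))[180:235,295:345]
i=np.unravel_index(bh.argmax(),bh.shape); print('dot',i[1]+295,i[0]+180,bh.max())
# brown (wood) blob within mouth
hsv=cv2.cvtColor(d['frame'],cv2.COLOR_RGB2HSV); m=((hsv[...,1]>90)&(hsv[...,0]<22)).astype(np.uint8); m[:,:265]=0;m[:,372:]=0;m[250:]=0
n,l,st,ce=cv2.connectedComponentsWithStats(m); print([(st[k].tolist(),ce[k].round(1)) for k in range(1,n) if st[k,4]>60])
print('expected disc top width', 36*c[0]/( (c[4]@np.array([499.5,-186.5,156])+c[5])[2]))
for n,(y0,y1,x0,x1) in (('top',(130,260,140,270)),('side',(240,400,170,340))):
    _,dd=grab(n); o=cv2.imread('pics/%s0.png'%n)[:,:,::-1]; D=np.abs(dd['frame'].astype(int)-o).max(2)[y0:y1,x0:x1]>25
    k,l,st,ce=cv2.connectedComponentsWithStats(D.astype(np.uint8)); print(n,[(st[i,4],ce[i].round()+[x0,y0]) for i in range(1,k) if st[i,4]>12])
E
```

```text
[ 499.2492899  -186.59984186  219.02984021] 20.8 91.56108464402944
110 [[318.2 200.8]]
156 [[318.4 215.8]]
dot 316 218 34
[([265, 33, 60, 217, 5217], array([284.6, 102.6])), ([333, 40, 22, 54, 858], array([343.2,  66.2])), ([348, 42, 24, 208, 2168], array([365. , 144.9])), ([305, 106, 14, 15, 182], array([311.3, 113.1])), ([330, 108, 13, 15, 165], array([336.1, 115.3])), ([293, 193, 47, 48, 1707], array([316.1, 216.9]))]
expected disc top width 48.78927587285985
top [(np.int32(526), array([244., 197.])), (np.int32(599), array([166., 220.]))]
side [(np.int32(717), array([287., 268.])), (np.int32(1100), array([254., 366.]))]
```

The wood disc in the mouth is 47×48 px with its dot at (316,218), which fits a top lying flat 10 mm below the mouth. The plate and the other pieces are unmoved.

```bash
python3 -c "
from workcell import env
print(env.job_done())"
```

```text
the job is handed in; nothing more can be done
None
```

Both spacers are stacked on end in the tube magazine on the one already inside. The turntable did not turn, the plug, knob and foot still stand on it, and I handed the job in at about 21 s.

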